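# Load the curing box and latch its sliding guard

### The job

Set the open watch case ring in the middle of the round pad inside the small bench curing box, lying flat, and let go of it. Then push the box's sliding guard shut, by feel, until its hidden catch clicks and holds it shut; never ram it against the stop, and leave the other things on the bench where they are.

Things in the scene. Friction and masses are not known exactly. Their poses are not given: they have to be found in the camera images.
- watch_case: Empty steel watch case: an open ring 38 mm across and 8 mm high with four short lugs, 44 x 42 mm over all, about 50 g, lying flat on the bench among other small things. Origin on its underside, z up; the ring's middle lies at (0, 2, 0) mm in its frame. The lugs stick out along its x axis; across its y axis the ring is free to be gripped (38 mm wide).
- case_middle (a point): Middle of the ring's underside, (0, 2, 0) mm in the frame of watch_case.
- lamp_box: Grey curing box, fixed, 150 mm (its x) by 343 mm (its y, +165 to -178 mm). Origin on the bench, z up; the guard shuts towards -y. Open well: y 0 to -115, x -61 to +61 mm, floor at z 14 mm; side walls with rails (x +-68 to 75 mm) up to z 53 mm. Past the well, y -115 to -178 mm, the catch block, 64 mm high, with a slot for the guard's front edge.
- pad (a point): Centre of the top of the round rubber pad in the well, 56 mm in diameter, at (0, -57.5, 22) mm in the box's frame.
- guard (a joint): Travel of the sliding guard in m: 0 fully open, growing as it shuts towards the box's -y; starts at 0 to 0.012. Clear plate 132 mm wide, 156 mm long, front edge at box y = -travel, top 50 mm above the bench; friction about 1.5 N. The hidden catch is adjustable: it clicks at a travel anywhere from 0.137 to 0.155.
- guard_handle (a point): Middle of the guard's black upright handle, 68 mm above the bench: a bar 64 mm long across the box (along its x), 12 mm thick (along its y), from the guard's top at z 50 mm up to z 84 mm. It lies 85 mm behind the guard's front edge and moves with the guard.
- eye_loupe: Watchmaker's eye loupe, a black barrel with an orange rim, 32 mm in diameter, 27 mm high, standing loose on the bench; a bystander. Origin centre of its underside.
- anvil_block: Six-sided steel bench block with holes in its top, 36 x 42 x 25 mm, loose on the bench; a bystander. Origin centre of its underside.
- slot (a point): Middle of the slot in the catch block, 46 mm above the bench. Inside, an ejector spring pushes the guard back from 21 mm before the click (3 N, rising to 9 N); the catch adds a hump 8 mm before the click: 13 to 18 N gets past. 1.5 mm after the click a rubber stop begins, 7 N per mm. Let go unclicked, the guard is pushed 21 mm back; clicked, it stays. Over 30 N on box or guard does damage.

How it is judged:
On the way, in this order (a step that is already met when the one before it is completed fails the run):
1. the watch case lies flat in the middle of the pad, let go, while the guard is still open (horizontal distance between case_middle and pad below 0.013 m and z of case_middle in the frame of pad between -0.003 and 0.004 m and angle between watch_case's own z axis and vertical below 0.15 rad and linear speed of watch_case below 0.02 m/s and contact force between the fingers and watch_case below 0.05 N and value of joint guard below 0.06 m), for 0.2 s.
2. the guard is pushed in to where its catch may lie (value of joint guard above 0.1355 m), for 0.2 s.
At the end, for the whole second after the job is handed in: The watch case lies flat (within 0.15 rad) and at rest on the pad, its middle within 13 mm of the pad's centre, and the guard, let go, stays shut on its catch (travel over 0.1355 and at rest; without the catch the ejector pushes it back below that) (horizontal distance between case_middle and pad below 0.013 m and z of case_middle in the frame of pad between -0.003 and 0.004 m and angle between watch_case's own z axis and vertical below 0.15 rad and linear speed of watch_case below 0.02 m/s and contact force between the fingers and watch_case below 0.05 N and value of joint guard above 0.1355 m and velocity of joint guard between -0.005 and 0.005 m/s); the robot touches nothing.
It fails at once if the robot presses on the box or its guard with more than 30 N (contact force between any of the fingers, the arm and lamp_box above 30 N).
It fails at once if the eye loupe or the bench block is moved by more than 20 mm (distance of any of eye_loupe, anvil_block from where it was at the start of the episode above 0.02 m).
It also fails if it takes over 54 s, if anything falls off the work surface, if the arm or the gripper's body presses on something with over 40 N, if the wrist force passes 120 N, or if a joint passes its speed limit or range.

### The arm

A 6-joint arm with a two-finger parallel gripper is mounted at the origin on a cart in front of the work surface, level with it; the furniture and walls round the work are solid. World frame = base frame: x ahead of the robot, y to its left, z up, the work surface at z = 0. Lengths are in m, angles in rad, forces in N, time in s.
With the tool pointing down it reaches from about 0.375 to 0.9 m from the base axis. Payload 3.1 kg.
Tool frame: the origin (TCP) lies between the finger pads; the fingertips stand 17 mm ahead of it and the grasp point (between the pads) lies 2 mm behind it; z points along the fingers, y is the line along which they close (so a half turn about z gives the same grasp; the last joint's range is limited). The gripper opens to 85 mm and grips with 20 to 120 N. Pads are 22 mm wide; open, the fingers measure 114 mm over their backs; the gripper's body (76 mm by 85 mm) begins 54 mm behind the grasp point. The pads swing forward as they close: fully open they stand 13 mm farther back than shut.
Start: joints at [1.062, 0.527, 1.433, -0, 1.181, -0.178], TCP at [0.202, 0.591, 0.248] pointing down, gripper open.
Joint ranges: [-3.08, 3.08], [-0.75, 2.2], [0.22, 2.44], [-1.43, 4.57], [0, 2.65], [-2.85, 2.85]. Speed limits (rad/s): [2.79, 2.79, 3.14, 3.14, 3.14, 3.14].

### API

Orientations are given as a unit quaternion [x, y, z, w].
In Python, from station import sense, vision, order gives the robot as it stands.
- The arm moves only by the shell command python3 -m crank 'ROWS' [OPENING] [FORCE]. ROWS is JSON, a list of rows, each an object with "dp": the shift along the world's x, y, z in units of 30 mm (1.0 is 30 mm), a list of three; "angular": the turn, a rotation vector about the world's x, y, z in degrees, a list of three. In form: [{"dp": [dx, dy, dz], "angular": [ax, ay, az]}, ...]. A call has 1 to 20 rows; each row shifts and turns the commanded pose from where the row before left it; what a row does not reach is not made up. A row lasts 1/10 s, in which the tool goes at most 50 mm and 8.59 degrees, less where a joint would pass 70% of its speed; a pose out of reach is approached as far as the arm can. A call is refused whole if a number of a shift passes 1 or a number of a turn 8.59, either way. A call with a gripper value outside its range is refused whole. OPENING is the closure, from 0 (fully open) to 1 (shut), set as the call begins (- or left out, the last holds). The fingers move at their own pace and stop on an object; FORCE is the grip in N (left out, the last holds). Time passes only in rows, so rows that do not move let the fingers close. It gives the time, the measured TCP pose, the force, the opening and the grip force at its end, in the units of the state.
- sense(): the state, without advancing time (a new reading comes with each control period).
- vision.snapshot(name): name is "scene" or "top" or "wrist"; returns a dict with "image" (420x560x3 uint8, blue, green, red), "range_z" (420x560 float32, m along the optical axis (not along the pixel's ray), 0 where there is no reading), "mtx" (3x3 intrinsics, pixels), "dist" ([k1, k2, p1, p2, k3] as OpenCV has them; the pictures are not rectified), "pose" (4x4, takes a point from camera to world coordinates); the wrist camera has in their place "mount" (4x4, takes a point from camera to tool coordinates, whose origin is the TCP and whose axes are the flange's). Camera axes: x right, y down, z forward; pixel columns grow to the right and rows downward; lengths in m; the calibration is good to about 2 mm. A picture is of the moment at which its call begins: read the wrist's pose just before it.
- order.sign_off(): hands the job in; it is judged then, once.
The state is a dict: "t": time; "q": joint angles; "qd": joint speeds; "tau": joint torques, N m; "tcp_pos": TCP position; "tool_rot": TCP orientation; "force": force on the tool from outside, world axes, zero at the start; "ft_torque": the same for the moment, N m; "finger_gap": opening from 0.0 (shut) to 1.0 (fully open); "gripper_force": force on a finger pad.
Only numpy, scipy, OpenCV 4.12 (cv2) and the standard library are available. Lean on these libraries where they do the work, as an engineer would, in place of code of your own. Each camera call takes 0.05 s, during which the arm holds its last target. There are 200 camera calls.

## Working session

There is one attempt and no reset: what is moved stays moved. The work goes in short steps, Python scripts to look and compute and a shell command to move; the robot and the scene stay as the last step left them, time stands still between calls to the robot, and variables do not carry over. Pictures are saved under pics/ and viewed, at most 10 in all, crops included, and the job is handed in when it is done.

```bash
ls; mkdir -p pics
cat > h.py <<'E'
import numpy as np,cv2
from station import sense,vision,order
from scipy.spatial.transform import Rotation as R
def snap(n):
    s=sense(); d=vision.snapshot(n)
    if 'mount' in d:
        T=np.eye(4);T[:3,:3]=R.from_quat(s['tool_rot']).as_matrix();T[:3,3]=s['tcp_pos'];d['pose']=T@d['mount']
    return d
def w(d,u,v,z=None):
    p=cv2.undistortPoints(np.array([[[u,v]]],float),d['mtx'],d['dist'])[0,0]
    P=d['pose'];r=P[:3,:3]@np.array([p[0],p[1],1]);
    if z is None:
        k=float(np.median(d['range_z'][int(v)-1:int(v)+2,int(u)-1:int(u)+2]))
    else: k=(z-P[2,3])/r[2]
    return (P[:3,3]+k*r).round(4)
E
python3 - <<'E'
from h import *
import pickle
s=sense();print(s)
for n in('top','scene'):
    d=snap(n);pickle.dump({k:np.array(v) for k,v in d.items()},open(n+'.pkl','wb'));cv2.imwrite(f'pics/{n}.png',d['image']);print(n,d['pose'].round(3).tolist())
E
```

```text
pics
{'t': 0.0, 'q': array([ 1.06248682e+00,  5.28460634e-01,  1.43389349e+00, -2.51208056e-05,
        1.18139511e+00, -1.78507223e-01]), 'qd': array([ 1.44268319e-03, -1.97767605e-04, -2.22676614e-04,  5.19542653e-05,
        2.56148253e-04, -1.66624006e-03]), 'tau': array([ 4.78366237e-04, -4.42340362e+01, -1.78025401e+01, -7.30065062e-05,
        8.35548359e-03,  1.37050350e-05]), 'tcp_pos': array([0.2020589 , 0.59072343, 0.24733978]), 'tool_rot': array([ 1.64150002e-01,  9.86434800e-01, -1.01923956e-03, -3.52120827e-04]), 'force': array([-0.19248332,  0.26404838,  0.08202744]), 'ft_torque': array([ 0.00265122, -0.04802977,  0.02834288]), 'gripper_force': 0.0, 'finger_gap': 0.9955676137596773}
top [[0.082, -0.972, 0.218, 0.274], [-0.997, -0.08, 0.019, -0.099], [-0.001, -0.219, -0.976, 1.103], [0.0, 0.0, 0.0, 1.0]]
scene [[0.44, -0.403, 0.802, -0.25], [-0.898, -0.217, 0.384, -0.459], [0.019, -0.889, -0.457, 0.503], [0.0, 0.0, 0.0, 1.0]]
```

View pics/top.png

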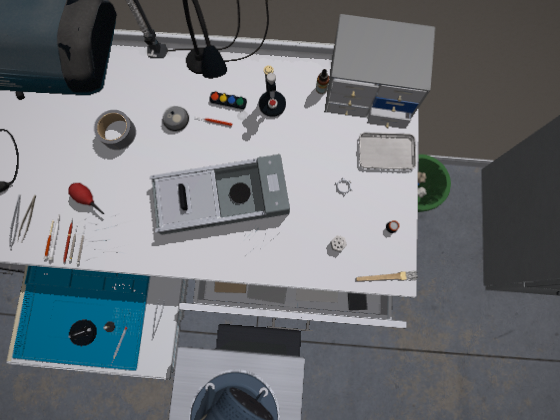

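View pics/scene.png

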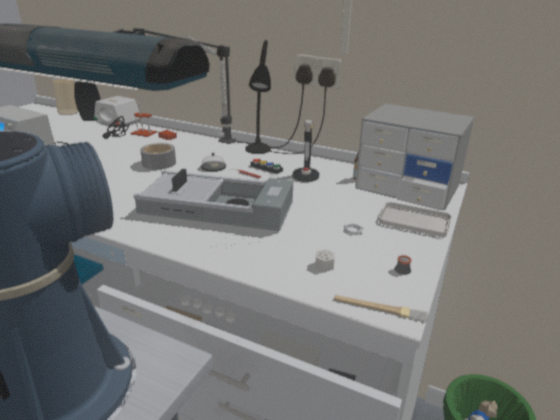

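The top view shows the case at about (343,186), pad at (240,193), handle at (183,197), anvil at (338,244) and loupe at (392,227). Next I'll enlarge the case and the box.

Run:
```python
from h import *
import pickle
d=pickle.load(open('top.pkl','rb'))
for n,u,v,z in [('case',343,186,.008),('pad',240,193,.022),('handle',183,196,.084),('anvil',338,244,.025),('loupe',392,227,.027)]:
    print(n,w(d,u,v,z),w(d,u,v))
I=d['image']
a=cv2.resize(I[148:240,145:295],None,fx=4,fy=4,interpolation=cv2.INTER_CUBIC)
b=cv2.resize(I[168:204,325:361],(368,368),interpolation=cv2.INTER_CUBIC)[:, :200*1]
b=cv2.resize(I[174:198,331:355],(192,192),interpolation=cv2.INTER_CUBIC)
c=np.zeros((368+200,600,3),np.uint8);c[:368]=a;c[370:562,:192]=b
cv2.imwrite('pics/c.png',c)
```

```text
case [ 0.5945 -0.2308  0.008 ] [ 5.968e-01 -2.318e-01  2.000e-04]
pad [0.5491 0.0396 0.022 ] [0.5491 0.0396 0.022 ]
handle [0.5142 0.1718 0.084 ] [0.5145 0.1722 0.0826]
anvil [ 0.4351 -0.224   0.025 ] [ 0.4349 -0.2239  0.0261]
loupe [ 0.4901 -0.3601  0.027 ] [ 0.4906 -0.3608  0.0241]
```

View pics/c.png

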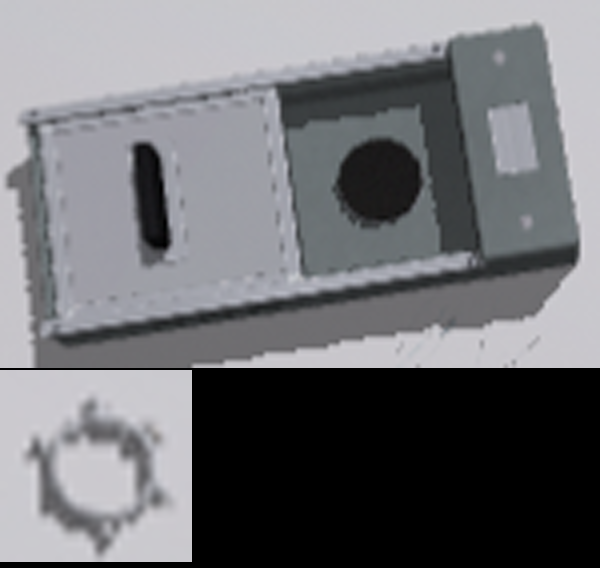

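Run:
```python
from h import *
import pickle
d=pickle.load(open('top.pkl','rb'));e=pickle.load(open('scene.pkl','rb'))
for u,v in [(20,40),(90,50),(105,80),(230,390),(210,60),(195,15),(60,330)]: print('top',u,v,w(d,u,v))
for u,v in [(20,50),(100,60),(180,60),(60,200),(230,90),(260,75),(80,340)]: print('sc',u,v,w(e,u,v))
f=lambda cx,cy,z:w(d,145+cx/4,148+cy/4,z)[:2]
for n,a,b,z in [('top rail',(28,118),(440,48),.053),('bot rail',(45,330),(475,260),.053),('block front',(455,45),(487,262),.064),('block back',(538,25),(577,250),.064),('guard front',(278,88),(300,280),.05)]:
    A=f(*a,z);B=f(*b,z);print(n,A,B,np.degrees(np.arctan2(*(B-A)[::-1])))
```

```text
top 20 40 [0.7635 0.4963 0.3285]
top 90 50 [0.7616 0.3532 0.3092]
top 105 80 [0.857  0.4658 0.0018]
top 230 390 [ 0.1148 -0.0145  0.2881]
top 210 60 [0.7698 0.1011 0.2874]
top 195 15 [1.0181 0.2054 0.0988]
top 60 330 [ 0.1487  0.5232 -0.1241]
sc 20 50 [0.7073 0.9164 0.2783]
sc 100 60 [0.7082 0.5806 0.278 ]
sc 180 60 [0.7785 0.3534 0.2885]
sc 60 200 [ 0.0234 -0.073   0.2908]
sc 230 90 [1.021  0.3482 0.1594]
sc 260 75 [0.7591 0.0918 0.2782]
sc 80 340 [ 0.0143 -0.0629  0.1009]
top rail [0.5638 0.2669] [0.6326 0.0061] -75.22183826706262
bot rail [0.4273 0.2353] [ 0.4942 -0.0296] -75.82643002656488
block front [ 0.6317 -0.0044] [ 0.4913 -0.0379] -166.57991995457377
block back [ 0.6495 -0.0565] [ 0.5035 -0.0933] -165.8530045188925
guard front [0.5979 0.1085] [0.4729 0.0796] -166.98195209081803
```

Everything agrees: the box's closing direction is about (0.24,-0.97), pad at (0.549,0.040). I'll move above the case and look from close by.

```bash
python3 -m crank '[{"dp":[0.46,-0.98,0],"angular":[0,0,0]},{"dp":[0.46,-0.98,0],"angular":[0,0,0]},{"dp":[0.46,-0.98,0],"angular":[0,0,0]},{"dp":[0.46,-0.98,0],"angular":[0,0,0]},{"dp":[0.46,-0.98,0],"angular":[0,0,0]},{"dp":[0.46,-0.98,0],"angular":[0,0,0]},{"dp":[0.46,-0.98,0],"angular":[0,0,0]},{"dp":[0.46,-0.98,0],"angular":[0,0,0]},{"dp":[0.46,-0.98,0],"angular":[0,0,0]},{"dp":[0.46,-0.98,0],"angular":[0,0,0]},{"dp":[0.46,-0.98,0],"angular":[0,0,0]},{"dp":[0.46,-0.98,0],"angular":[0,0,0]},{"dp":[0.46,-0.98,0],"angular":[0,0,0]},{"dp":[0.46,-0.98,0],"angular":[0,0,0]}]' 0
python3 -m crank '[{"dp":[0.46,-0.98,-0.1],"angular":[0,0,0]},{"dp":[0.46,-0.98,-0.1],"angular":[0,0,0]},{"dp":[0.46,-0.98,-0.1],"angular":[0,0,0]},{"dp":[0.46,-0.98,-0.1],"angular":[0,0,0]},{"dp":[0.46,-0.98,-0.1],"angular":[0,0,0]},{"dp":[0.46,-0.98,-0.1],"angular":[0,0,0]},{"dp":[0.46,-0.98,-0.1],"angular":[0,0,0]},{"dp":[0.46,-0.98,-0.1],"angular":[0,0,0]},{"dp":[0.46,-0.98,-0.1],"angular":[0,0,0]},{"dp":[0.46,-0.98,-0.1],"angular":[0,0,0]},{"dp":[0.46,-0.98,-0.1],"angular":[0,0,0]},{"dp":[0.46,-0.98,-0.1],"angular":[0,0,0]},{"dp":[0.46,-0.98,-0.1],"angular":[0,0,0]},{"dp":[0.46,-0.98,-0.1],"angular":[0,0,0]},{"dp":[0,0,0],"angular":[0,0,0]},{"dp":[0,0,0],"angular":[0,0,0]}]'
python3 - <<'E'
from h import *
import pickle
d=snap('wrist');s=sense();print(s['tcp_pos'],s['q'],R.from_quat(s['tool_rot']).as_matrix().round(3))
pickle.dump({k:np.array(v) for k,v in d.items()},open('w1.pkl','wb'))
cv2.imwrite('pics/w1.png',d['image']);print(d['mount'])
E
```

```text
t: 1.5
tcp_pos: [0.3957, 0.1784, 0.2481]
tool_rot: [0.164, 0.986, -0.0, -0.0]
force: [0.6, 0.1, 0.1]
finger_gap: 1.001
gripper_force: 0.0
t: 3.1
tcp_pos: [0.5882, -0.2321, 0.2054]
tool_rot: [0.165, 0.986, 0.001, -0.001]
force: [0.7, 0.4, -0.6]
finger_gap: 1.0
gripper_force: 0.0
[ 0.58791394 -0.23118751  0.20558277] [-5.51425012e-01  5.85461885e-01  1.45488860e+00  3.53984258e-04
  1.10376231e+00 -1.79235460e+00] [[-0.946  0.324 -0.002]
 [ 0.324  0.946  0.002]
 [ 0.002  0.001 -1.   ]]
[[ 2.38592701e-04 -9.46640968e-01 -3.22289962e-01  8.25035768e-02]
 [ 9.99998902e-01  6.97262036e-04 -1.30771795e-03  5.73216014e-05]
 [ 1.46265994e-03 -3.22289297e-01  9.46640095e-01 -1.24647274e-01]
 [ 0.00000000e+00  0.00000000e+00  0.00000000e+00  1.00000000e+00]]
```

View pics/w1.png

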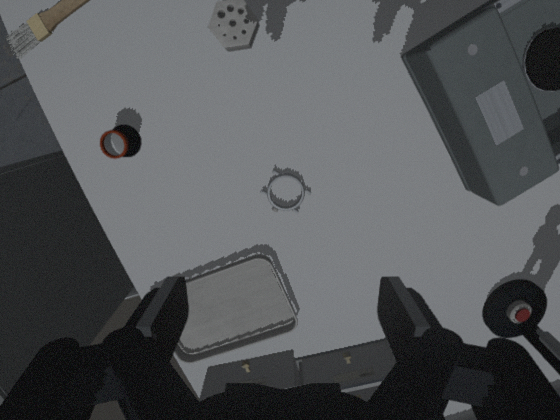

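The wrist view shows the ring at about (286,189); the tray is beyond it. I'll enlarge it to read the lugs.

Run:
```python
from h import *
import pickle
d=pickle.load(open('w1.pkl','rb'))
cv2.imwrite('pics/w1c.png',cv2.resize(d['image'][155:220,250:325],None,fx=8,fy=8,interpolation=cv2.INTER_CUBIC))
for u,v in [(286,189),(286,250),(233,23),(286,192)]: print(w(d,u,v),w(d,u,v,.004))
```

```text
[ 0.5956 -0.2312 -0.0013] [ 0.5942 -0.2308  0.004 ]
[ 0.6598 -0.253  -0.0012] [ 0.6574 -0.2523  0.004 ]
[ 0.4371 -0.2258  0.009 ] [ 0.436  -0.2261  0.004 ]
[ 0.5985 -0.2322 -0.0012] [ 0.5971 -0.2318  0.004 ]
```

View pics/w1c.png

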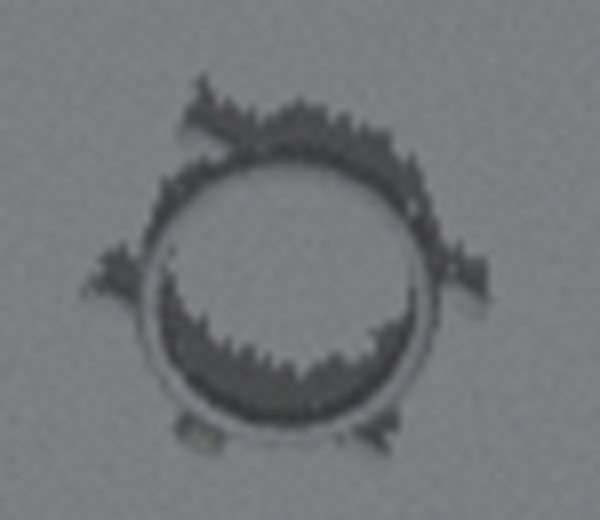

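Run:
```python
from h import *
import pickle
d=pickle.load(open('w1.pkl','rb'))
C=w(d,286,191.8,.007);print('C',C)
for n,x,y in [('BL',195,435),('BR',380,430),('R',475,280),('L',105,270),('TL',195,105),('left',140,300),('right',438,300)]:
    p=w(d,250+x/8,155+y/8,.004)-C;print(n,p,np.hypot(*p[:2]),np.degrees(np.arctan2(p[1],p[0])))
```

```text
C [ 0.5962 -0.2315  0.007 ]
BL [ 0.0144 -0.0173 -0.003 ] 0.02250888713375234 -50.227020360142724
BR [ 0.0214  0.0051 -0.003 ] 0.02199931817125258 13.404562562903816
R [ 0.0065  0.0224 -0.003 ] 0.02332402195162749 73.81840375481727
L [-0.0096 -0.0207 -0.003 ] 0.02281775624376765 -114.8803668591816
TL [-0.0256 -0.0032 -0.003 ] 0.025799224794555313 -172.87498365109823
left [-0.0046 -0.0179 -0.003 ] 0.018481612483763406 -104.41219463086685
right [ 0.0075  0.0173 -0.003 ] 0.018855768348174023 66.56201347203131
```

The ring centre is at (0.596,-0.2315). The lugs lie along about 40° in the world, with the crown at -50°, so the grip axis is 130°/-50°, which means turning -121° about z.

```bash
python3 -m crank '[{"dp":[0.02,0,-0.3],"angular":[0,0,-8.5]},{"dp":[0.02,0,-0.3],"angular":[0,0,-8.5]},{"dp":[0.02,0,-0.3],"angular":[0,0,-8.5]},{"dp":[0.02,0,-0.3],"angular":[0,0,-8.5]},{"dp":[0.02,0,-0.3],"angular":[0,0,-8.5]},{"dp":[0.02,0,-0.3],"angular":[0,0,-8.5]},{"dp":[0.02,0,-0.3],"angular":[0,0,-8.5]},{"dp":[0.02,0,-0.3],"angular":[0,0,-8.5]},{"dp":[0.02,0,-0.3],"angular":[0,0,-8.5]},{"dp":[0.02,0,-0.3],"angular":[0,0,-8.5]},{"dp":[0.02,0,-0.3],"angular":[0,0,-8.5]},{"dp":[0.02,0,-0.3],"angular":[0,0,-8.5]},{"dp":[0.02,0,-0.3],"angular":[0,0,-8.5]},{"dp":[0.02,0,-0.3],"angular":[0,0,-8.5]},{"dp":[0,0,0],"angular":[0,0,-1]},{"dp":[0,0,0],"angular":[0,0,0]},{"dp":[0,0,0],"angular":[0,0,0]}]' 0
python3 - <<'E'
from h import *
d=snap('wrist');s=sense();print(s['tcp_pos'],R.from_quat(s['tool_rot']).as_matrix().round(3))
import pickle
pickle.dump({k:np.array(v) for k,v in d.items()},open('w2.pkl','wb'))
cv2.imwrite('pics/w2.png',d['image'])
P=np.linalg.inv(d['pose'])
for p in [(.5962,-.2315,.008),(.5962+.019*np.cos(np.radians(-50)),-.2315+.019*np.sin(np.radians(-50)),.008),(*s['tcp_pos'][:2],.008)]:
    q=P[:3,:3]@np.array(p)+P[:3,3];print(cv2.projectPoints(q[None],np.zeros(3),np.zeros(3),d['mtx'],d['dist'])[0].ravel())
E
```

```text
t: 4.85
tcp_pos: [0.5973, -0.2314, 0.081]
tool_rot: [0.936, 0.352, 0.0, 0.0]
force: [0.1, -0.2, 0.8]
finger_gap: 1.004
gripper_force: 0.0
[ 0.59740743 -0.2316375   0.08104968] [[ 0.752  0.659  0.001]
 [ 0.659 -0.752 -0.   ]
 [ 0.     0.001 -1.   ]]
[280.39089694 235.66812292]
[310.35934564 236.25352369]
[281.81138973 234.47698734]
```

View pics/w2.png

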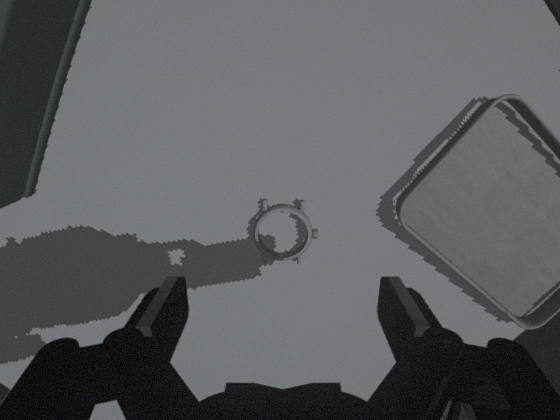

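The ring sits at about (283,232), crown to the right, well aligned with the fingers; it needs about 1.5 mm of correction. I'll descend and grip.

```bash
python3 -m crank '[{"dp":[0.05,0.01,-0.4],"angular":[0,0,0]},{"dp":[0,0,-0.5],"angular":[0,0,0]},{"dp":[0,0,-0.5],"angular":[0,0,0]},{"dp":[0,0,-0.4],"angular":[0,0,0]},{"dp":[0,0,-0.2],"angular":[0,0,0]},{"dp":[0,0,-0.12],"angular":[0,0,0]},{"dp":[0,0,0],"angular":[0,0,0]},{"dp":[0,0,0],"angular":[0,0,0]}]' 0.25
python3 -m crank '[{"dp":[0,0,0],"angular":[0,0,0]},{"dp":[0,0,0],"angular":[0,0,0]},{"dp":[0,0,0],"angular":[0,0,0]},{"dp":[0,0,0],"angular":[0,0,0]},{"dp":[0,0,0],"angular":[0,0,0]},{"dp":[0,0,0],"angular":[0,0,0]},{"dp":[0,0,0],"angular":[0,0,0]}]' 1 30
```

```text
t: 5.7
tcp_pos: [0.599, -0.2318, 0.017]
tool_rot: [0.936, 0.351, 0.0, 0.0]
force: [0.1, -0.1, -0.0]
finger_gap: 0.75
gripper_force: 0.0
t: 6.4
tcp_pos: [0.5992, -0.2319, 0.0174]
tool_rot: [0.936, 0.351, 0.0, 0.001]
force: [-0.3, -0.7, 5.5]
finger_gap: 0.428
gripper_force: 30.1
```

```bash
python3 -m crank '[{"dp":[0,0,0.4],"angular":[0,0,0]},{"dp":[0,0,0.9],"angular":[0,0,0]},{"dp":[0,0,0.9],"angular":[0,0,0]},{"dp":[0,0,0.9],"angular":[0,0,0]},{"dp":[0,0,0.9],"angular":[0,0,0]},{"dp":[-0.15,0.82,0],"angular":[0,0,0]},{"dp":[-0.15,0.82,0],"angular":[0,0,0]},{"dp":[-0.15,0.82,0],"angular":[0,0,0]},{"dp":[-0.15,0.82,0],"angular":[0,0,0]},{"dp":[-0.15,0.82,0],"angular":[0,0,0]},{"dp":[-0.15,0.82,0],"angular":[0,0,0]},{"dp":[-0.15,0.82,0],"angular":[0,0,0]},{"dp":[-0.15,0.82,0],"angular":[0,0,0]},{"dp":[-0.15,0.82,0],"angular":[0,0,0]},{"dp":[-0.15,0.82,0],"angular":[0,0,0]},{"dp":[-0.15,0.82,0],"angular":[0,0,0]},{"dp":[0,0,0],"angular":[0,0,0]},{"dp":[0,0,0],"angular":[0,0,0]}]'
python3 - <<'E'
from h import *
d=snap('wrist');s=sense();print(s['tcp_pos'],s['finger_gap'])
import pickle
pickle.dump({k:np.array(v) for k,v in d.items()},open('w3.pkl','wb'))
cv2.imwrite('pics/w3.png',d['image'])
P=np.linalg.inv(d['pose'])
for p in [(.549,.040,.022),(*s['tcp_pos'][:2],.022)]:
    q=P[:3,:3]@np.array(p)+P[:3,3];print(cv2.projectPoints(q[None],np.zeros(3),np.zeros(3),d['mtx'],d['dist'])[0].ravel())
E
```

```text
t: 8.2
tcp_pos: [0.5489, 0.0394, 0.1368]
tool_rot: [0.936, 0.352, -0.0, 0.0]
force: [0.7, 0.4, -0.6]
finger_gap: 0.429
gripper_force: 30.3
[0.54930345 0.03871454 0.13687393] 0.42765770303508066
[281.08483865 211.96148763]
[282.64419582 212.74157614]
```

View pics/w3.png

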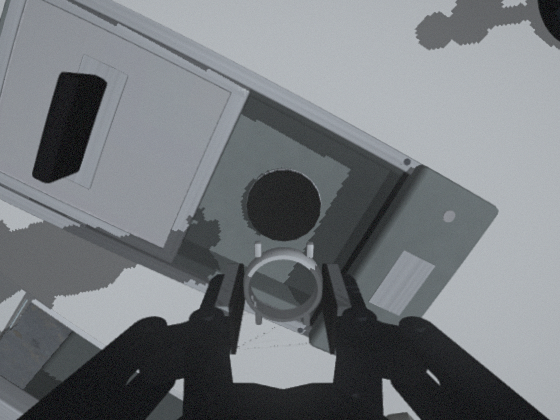

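Run:
```python
from h import *
import pickle
d=pickle.load(open('w3.pkl','rb'))
print('pad',w(d,284,205,.022),w(d,284,205));
m=((d['image'].max(2)<45)).astype(np.uint8);n,l,st,c=cv2.connectedComponentsWithStats(m[150:243]);i=l[50,284];print(st[i],c[i]+[0,150])
for v in(282,285,288): print('ring',w(d,283,v,.128))
print(w(d,272,257),w(d,283,251), w(d,283,318))
```

```text
pad [0.5546 0.042  0.022 ] [0.5542 0.0417 0.0206]
[ 247   21   73   70 3737] [283.83890822 205.29970565]
ring [0.5523 0.0413 0.128 ]
ring [0.5511 0.0402 0.128 ]
ring [0.5499 0.0392 0.128 ]
[0.5579 0.0527 0.1264] [0.5625 0.0503 0.1242] [0.5366 0.0275 0.1261]
```

```bash
python3 -m crank '[{"dp":[0.1,0.06,-0.3],"angular":[0,0,0]},{"dp":[0,0,-0.6],"angular":[0,0,0]},{"dp":[0,0,-0.6],"angular":[0,0,0]},{"dp":[0,0,-0.6],"angular":[0,0,0]},{"dp":[0,0,-0.5],"angular":[0,0,0]},{"dp":[0,0,-0.3],"angular":[0,0,0]},{"dp":[0,0,-0.15],"angular":[0,0,0]},{"dp":[0,0,-0.12],"angular":[0,0,0]},{"dp":[0,0,0],"angular":[0,0,0]},{"dp":[0,0,0],"angular":[0,0,0]}]'
```

```text
t: 9.25
tcp_pos: [0.5526, 0.0407, 0.0421]
tool_rot: [0.936, 0.351, 0.0, 0.0]
force: [-0.2, 0.7, 0.0]
finger_gap: 0.427
gripper_force: 30.3
```

```bash
python3 -m crank '[{"dp":[0,0,-0.04],"angular":[0,0,0]},{"dp":[0,0,-0.04],"angular":[0,0,0]},{"dp":[0,0,0],"angular":[0,0,0]}]'
python3 -m crank '[{"dp":[0,0,0],"angular":[0,0,0]},{"dp":[0,0,0],"angular":[0,0,0]},{"dp":[0,0,0],"angular":[0,0,0]},{"dp":[0,0,0],"angular":[0,0,0]}]' 0.4
python3 -m crank '[{"dp":[0,0,0.3],"angular":[0,0,0]},{"dp":[0,0,0.6],"angular":[0,0,0]},{"dp":[0,0,0.9],"angular":[0,0,0]},{"dp":[0,0,0.9],"angular":[0,0,0]},{"dp":[0,0,0.7],"angular":[0,0,0]},{"dp":[0,0,0],"angular":[0,0,0]},{"dp":[0,0,0],"angular":[0,0,0]}]'
python3 - <<'E'
from h import *
d=snap('wrist')
import pickle
pickle.dump({k:np.array(v) for k,v in d.items()},open('w4.pkl','wb'))
cv2.imwrite('pics/w4.png',d['image'])
E
```

```text
t: 9.55
tcp_pos: [0.5525, 0.0408, 0.0396]
tool_rot: [0.936, 0.351, 0.0, 0.0]
force: [-0.5, 0.3, 1.1]
finger_gap: 0.43
gripper_force: 30.5
t: 9.95
tcp_pos: [0.5521, 0.0408, 0.0392]
tool_rot: [0.936, 0.351, -0.0, -0.0]
force: [0.9, -0.1, 0.5]
finger_gap: 0.6
gripper_force: 0.0
t: 10.65
tcp_pos: [0.5522, 0.0408, 0.1418]
tool_rot: [0.936, 0.351, 0.0, 0.0]
force: [0.3, -0.8, -1.0]
finger_gap: 0.595
gripper_force: 0.0
```

View pics/w4.png

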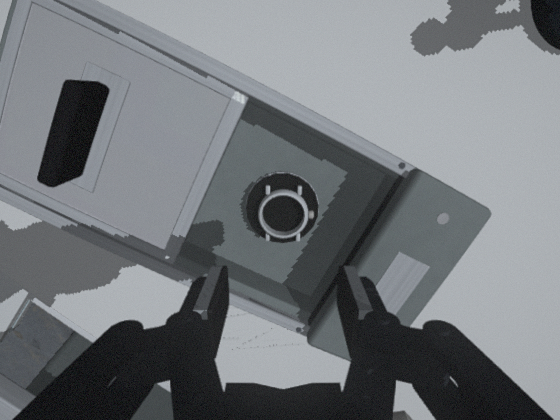

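The case lies flat on the pad, ring at (283,213) against pad (283,209), released. Next I'll measure the handle and the direction for the push.

Run:
```python
from h import *
import pickle
def cloud(d,f=1):
    v,u=np.mgrid[0:420,0:560];p=cv2.undistortPoints(np.stack([u.ravel(),v.ravel()],1)[:,None].astype(float),d['mtx'],d['dist'])[:,0]
    k=d['range_z'].ravel();X=np.c_[p*k[:,None],k];return X@d['pose'][:3,:3].T+d['pose'][:3,3],k>0
for f,lim in(('w4.pkl',0),('top.pkl',0)):
    d=pickle.load(open(f,'rb'));X,ok=cloud(d)
    near=ok&(np.hypot(X[:,0]-.515,X[:,1]-.172)<.045)
    a=X[near&(X[:,2]>.076)&(X[:,2]<.092)]
    r=cv2.minAreaRect(a[:,:2].astype(np.float32)*1000);print(f,len(a),a.mean(0),r)
    b=X[ok&(np.hypot(X[:,0]-.565,X[:,1]+.05)<.1)&(abs(X[:,2]-.064)<.004)]
    print('block',cv2.minAreaRect(b[:,:2].astype(np.float32)*1000))
```

```text
w4.pkl 2688 [0.52142927 0.17654507 0.08181059] ((519.1007080078125, 177.3000030517578), (63.719207763671875, 13.503129959106445), 13.040487289428711)
block ((574.5700073242188, -44.511558532714844), (149.18507385253906, 63.45138168334961), 14.119529724121094)
top.pkl 124 [0.51616033 0.17719394 0.08333817] ((517.04150390625, 177.72230529785156), (62.797786712646484, 12.52063274383545), 14.965644836425781)
block ((573.3768310546875, -45.12098693847656), (150.021728515625, 62.73794937133789), 14.266860008239746)
```

```bash
python3 -m crank '[{"dp":[-0.178,0.711,0],"angular":[0,0,7.9]},{"dp":[-0.178,0.711,0],"angular":[0,0,7.9]},{"dp":[-0.178,0.711,0],"angular":[0,0,7.9]},{"dp":[-0.178,0.711,0],"angular":[0,0,7.9]},{"dp":[-0.178,0.711,0],"angular":[0,0,7.9]},{"dp":[-0.178,0.711,0],"angular":[0,0,7.9]},{"dp":[-0.178,0.711,0],"angular":[0,0,7.9]},{"dp":[-0.178,0.711,0],"angular":[0,0,7.9]},{"dp":[0,0,0],"angular":[0,0,0]},{"dp":[0,0,0],"angular":[0,0,0]}]' 1 30
python3 -c "
from h import *
s=sense();print(s['tcp_pos'],R.from_quat(s['tool_rot']).as_matrix()[:,0],s['q'],s['finger_gap'])"
```

```text
t: 11.7
tcp_pos: [0.5086, 0.2115, 0.1401]
tool_rot: [0.614, 0.789, -0.001, -0.001]
force: [-0.3, 0.7, 0.5]
finger_gap: 0.001
gripper_force: 0.0
[0.50862538 0.21145691 0.14005853] [-2.46617456e-01  9.69112883e-01 -2.25924312e-04] [ 1.91289818e-01  5.82252646e-01  1.71539115e+00 -4.90178099e-04
  8.46377767e-01 -5.75729702e-02] 0.0014528140969995715
```

```bash
python3 -m crank '[{"dp":[0,0,-0.4],"angular":[0,0,0]},{"dp":[0,0,-0.6],"angular":[0,0,0]},{"dp":[0,0,-0.6],"angular":[0,0,0]},{"dp":[0,0,-0.4],"angular":[0,0,0]},{"dp":[0,0,-0.17],"angular":[0,0,0]},{"dp":[0,0,0],"angular":[0,0,0]},{"dp":[0,0,0],"angular":[0,0,0]}]'
python3 -m crank '[{"dp":[0.024,-0.097,0],"angular":[0,0,0]},{"dp":[0.024,-0.097,0],"angular":[0,0,0]},{"dp":[0.024,-0.097,0],"angular":[0,0,0]},{"dp":[0.024,-0.097,0],"angular":[0,0,0]},{"dp":[0.024,-0.097,0],"angular":[0,0,0]},{"dp":[0.024,-0.097,0],"angular":[0,0,0]},{"dp":[0.024,-0.097,0],"angular":[0,0,0]}]'
```

```text
t: 12.4
tcp_pos: [0.5099, 0.2113, 0.0763]
tool_rot: [0.614, 0.789, 0.0, 0.0]
force: [0.1, -0.3, -0.5]
finger_gap: -0.004
gripper_force: 0.0
t: 13.1
tcp_pos: [0.5145, 0.1911, 0.0762]
tool_rot: [0.614, 0.79, 0.0, -0.0]
force: [-0.4, 1.2, 0.5]
finger_gap: 0.002
gripper_force: 0.8
```

```bash
python3 -m crank '[{"dp":[0.024,-0.097,0],"angular":[0,0,0]},{"dp":[0.032,-0.129,0],"angular":[0,0,0]},{"dp":[0.04,-0.161,0],"angular":[0,0,0]},{"dp":[0.04,-0.161,0],"angular":[0,0,0]},{"dp":[0.04,-0.161,0],"angular":[0,0,0]},{"dp":[0.04,-0.161,0],"angular":[0,0,0]},{"dp":[0.04,-0.161,0],"angular":[0,0,0]},{"dp":[0.04,-0.161,0],"angular":[0,0,0]},{"dp":[0.04,-0.161,0],"angular":[0,0,0]},{"dp":[0.04,-0.161,0],"angular":[0,0,0]},{"dp":[0.04,-0.161,0],"angular":[0,0,0]},{"dp":[0.04,-0.161,0],"angular":[0,0,0]},{"dp":[0.04,-0.161,0],"angular":[0,0,0]},{"dp":[0.04,-0.161,0],"angular":[0,0,0]},{"dp":[0.04,-0.161,0],"angular":[0,0,0]},{"dp":[0.04,-0.161,0],"angular":[0,0,0]},{"dp":[0.04,-0.161,0],"angular":[0,0,0]},{"dp":[0.032,-0.129,0],"angular":[0,0,0]},{"dp":[0.024,-0.097,0],"angular":[0,0,0]},{"dp":[0,0,0],"angular":[0,0,0]}]'
cat > t.py <<'E'
from h import *
s=sense();c=np.array([.2436,-.9699]);o=np.array([.5383,.0973]);r=s['tcp_pos'][:2]-o
print('travel',round(float(r@c+.085+.017),4),'side',round(float(r[0]*.9699+r[1]*.2436),4),'push',round(float(-s['force'][:2]@c),2))
E
python3 t.py
```

```text
t: 15.1
tcp_pos: [0.5356, 0.1044, 0.076]
tool_rot: [0.614, 0.79, -0.001, -0.0]
force: [0.7, -0.7, 0.1]
finger_gap: 0.004
gripper_force: 0.0
travel 0.0944 side -0.0009 push -0.82
```

```bash
python3 -m crank '[{"dp":[0.016,-0.065,0],"angular":[0,0,0]},{"dp":[0.016,-0.065,0],"angular":[0,0,0]},{"dp":[0.016,-0.065,0],"angular":[0,0,0]},{"dp":[0.016,-0.065,0],"angular":[0,0,0]},{"dp":[0.016,-0.065,0],"angular":[0,0,0]},{"dp":[0.016,-0.065,0],"angular":[0,0,0]},{"dp":[0.016,-0.065,0],"angular":[0,0,0]},{"dp":[0.016,-0.065,0],"angular":[0,0,0]},{"dp":[0.016,-0.065,0],"angular":[0,0,0]}]'; python3 t.py
python3 -m crank '[{"dp":[0.008,-0.032,0],"angular":[0,0,0]},{"dp":[0.008,-0.032,0],"angular":[0,0,0]},{"dp":[0.008,-0.032,0],"angular":[0,0,0]},{"dp":[0.008,-0.032,0],"angular":[0,0,0]},{"dp":[0.008,-0.032,0],"angular":[0,0,0]}]'; python3 t.py
python3 -m crank '[{"dp":[0.008,-0.032,0],"angular":[0,0,0]},{"dp":[0.008,-0.032,0],"angular":[0,0,0]},{"dp":[0.008,-0.032,0],"angular":[0,0,0]},{"dp":[0.008,-0.032,0],"angular":[0,0,0]},{"dp":[0.008,-0.032,0],"angular":[0,0,0]}]'; python3 t.py
```

```text
t: 16.0
tcp_pos: [0.54, 0.0873, 0.076]
tool_rot: [0.614, 0.79, -0.0, -0.0]
force: [-2.0, 1.1, -1.0]
finger_gap: 0.003
gripper_force: 0.8
travel 0.1121 side -0.0008 push 1.54
t: 16.5
tcp_pos: [0.5414, 0.0827, 0.0761]
tool_rot: [0.614, 0.79, -0.0, -0.0]
force: [-1.7, 0.9, -0.3]
finger_gap: 0.0
gripper_force: 0.8
travel 0.1169 side -0.0006 push 1.26
t: 17.0
tcp_pos: [0.5426, 0.0778, 0.0761]
tool_rot: [0.614, 0.79, -0.0, -0.0]
force: [-1.6, 1.0, 0.0]
finger_gap: -0.001
gripper_force: 0.8
travel 0.1219 side -0.0006 push 1.31
```

```bash
python3 -m crank '[{"dp":[0.008,-0.032,0],"angular":[0,0,0]},{"dp":[0.008,-0.032,0],"angular":[0,0,0]},{"dp":[0.008,-0.032,0],"angular":[0,0,0]},{"dp":[0.008,-0.032,0],"angular":[0,0,0]}]'; python3 t.py
python3 -m crank '[{"dp":[0.008,-0.032,0],"angular":[0,0,0]},{"dp":[0.008,-0.032,0],"angular":[0,0,0]},{"dp":[0.008,-0.032,0],"angular":[0,0,0]},{"dp":[0.008,-0.032,0],"angular":[0,0,0]}]'; python3 t.py
python3 -m crank '[{"dp":[0.008,-0.032,0],"angular":[0,0,0]},{"dp":[0.008,-0.032,0],"angular":[0,0,0]},{"dp":[0.008,-0.032,0],"angular":[0,0,0]},{"dp":[0.008,-0.032,0],"angular":[0,0,0]}]'; python3 t.py
```

```text
t: 17.4
tcp_pos: [0.5436, 0.074, 0.0761]
tool_rot: [0.614, 0.79, 0.0, 0.0]
force: [-2.0, 1.3, -1.0]
finger_gap: -0.001
gripper_force: 0.8
travel 0.1259 side -0.0006 push 1.76
t: 17.8
tcp_pos: [0.5446, 0.0702, 0.0761]
tool_rot: [0.614, 0.79, 0.0, 0.0]
force: [-1.3, 2.2, -0.3]
finger_gap: 0.001
gripper_force: 0.8
travel 0.1299 side -0.0005 push 2.48
t: 18.2
tcp_pos: [0.5455, 0.0664, 0.0761]
tool_rot: [0.614, 0.79, 0.0, -0.0]
force: [-0.8, 3.4, -0.0]
finger_gap: -0.001
gripper_force: 1.7
travel 0.1337 side -0.0005 push 3.49
```

```bash
for i in 1; do python3 -m crank '[{"dp":[0.008,-0.032,0],"angular":[0,0,0]},{"dp":[0.008,-0.032,0],"angular":[0,0,0]},{"dp":[0.008,-0.032,0],"angular":[0,0,0]}]'|grep force; python3 t.py; done
python3 -m crank '[{"dp":[0.008,-0.032,0],"angular":[0,0,0]},{"dp":[0.008,-0.032,0],"angular":[0,0,0]}]'|grep force; python3 t.py
python3 -m crank '[{"dp":[0.008,-0.032,0],"angular":[0,0,0]},{"dp":[0.008,-0.032,0],"angular":[0,0,0]}]'|grep force; python3 t.py
```

```text
force: [-1.5, 5.2, -0.5]
gripper_force: 2.6
travel 0.1362 side -0.0006 push 5.45
force: [-1.2, 6.1, 0.0]
gripper_force: 2.9
travel 0.1381 side -0.0005 push 6.22
force: [-0.5, 5.5, -0.0]
gripper_force: 3.1
travel 0.14 side -0.0006 push 5.49
```

```bash
python3 -m crank '[{"dp":[0.008,-0.032,0],"angular":[0,0,0]},{"dp":[0.008,-0.032,0],"angular":[0,0,0]}]'|grep force; python3 t.py
python3 -m crank '[{"dp":[0.008,-0.032,0],"angular":[0,0,0]},{"dp":[0.008,-0.032,0],"angular":[0,0,0]}]'|grep force; python3 t.py
python3 -m crank '[{"dp":[0.008,-0.032,0],"angular":[0,0,0]},{"dp":[0,0,0],"angular":[0,0,0]}]'|grep force; python3 t.py
```

```text
force: [-1.1, 6.6, 1.0]
gripper_force: 3.4
travel 0.1418 side -0.0006 push 6.63
force: [-1.1, 7.0, -0.1]
gripper_force: 3.9
travel 0.1436 side -0.0006 push 7.08
force: [0.1, 8.4, -0.1]
gripper_force: 4.3
travel 0.1442 side -0.0006 push 8.07
```

```bash
python3 -m crank '[{"dp":[0.008,-0.032,0],"angular":[0,0,0]},{"dp":[0,0,0],"angular":[0,0,0]}]'|grep force; python3 t.py
python3 -m crank '[{"dp":[0.008,-0.032,0],"angular":[0,0,0]},{"dp":[0,0,0],"angular":[0,0,0]}]'|grep force; python3 t.py
python3 -m crank '[{"dp":[0.008,-0.032,0],"angular":[0,0,0]},{"dp":[0,0,0],"angular":[0,0,0]}]'|grep force; python3 t.py
python3 -m crank '[{"dp":[0.008,-0.032,0],"angular":[0,0,0]},{"dp":[0,0,0],"angular":[0,0,0]}]'|grep force; python3 t.py
```

```text
force: [-0.3, 10.5, 0.1]
gripper_force: 5.3
travel 0.1446 side -0.0006 push 10.22
force: [-1.6, 10.9, 1.0]
gripper_force: 5.7
travel 0.1452 side -0.0006 push 10.99
force: [-0.3, 12.4, 0.7]
gripper_force: 6.3
travel 0.1459 side -0.0006 push 12.13
force: [-1.0, 12.9, 2.0]
gripper_force: 6.6
travel 0.1467 side -0.0006 push 12.72
```

```bash
python3 -m crank '[{"dp":[0.008,-0.032,0],"angular":[0,0,0]},{"dp":[0,0,0],"angular":[0,0,0]}]'|grep force; python3 t.py
python3 -m crank '[{"dp":[0.008,-0.032,0],"angular":[0,0,0]},{"dp":[0,0,0],"angular":[0,0,0]}]'|grep force; python3 t.py
python3 -m crank '[{"dp":[0.008,-0.032,0],"angular":[0,0,0]},{"dp":[0,0,0],"angular":[0,0,0]}]'|grep force; python3 t.py
```

```text
force: [-2.1, 9.5, 1.7]
gripper_force: 4.9
travel 0.1484 side -0.0006 push 9.71
force: [-1.5, 8.3, 0.2]
gripper_force: 4.3
travel 0.1499 side -0.0006 push 8.4
force: [-1.1, 9.6, -0.2]
gripper_force: 4.6
travel 0.1508 side -0.0006 push 9.63
```

```bash
python3 -m crank '[{"dp":[0.006,-0.023,0],"angular":[0,0,0]},{"dp":[0,0,0],"angular":[0,0,0]}]'|grep force; python3 t.py
python3 -m crank '[{"dp":[0.006,-0.023,0],"angular":[0,0,0]},{"dp":[0,0,0],"angular":[0,0,0]}]'|grep force; python3 t.py
python3 -m crank '[{"dp":[0.004,-0.016,0],"angular":[0,0,0]},{"dp":[0,0,0],"angular":[0,0,0]}]'|grep force; python3 t.py
```

```text
force: [-2.6, 9.8, 0.3]
gripper_force: 4.7
travel 0.1515 side -0.0006 push 10.12
force: [-1.4, 9.6, 1.0]
gripper_force: 4.6
travel 0.1523 side -0.0006 push 9.64
force: [-0.3, 8.5, 0.6]
gripper_force: 4.6
travel 0.1528 side -0.0006 push 8.27
```

```bash
python3 -m crank '[{"dp":[0.004,-0.016,0],"angular":[0,0,0]},{"dp":[0,0,0],"angular":[0,0,0]}]'|grep force; python3 t.py
python3 -m crank '[{"dp":[0.004,-0.016,0],"angular":[0,0,0]},{"dp":[0,0,0],"angular":[0,0,0]}]'|grep force; python3 t.py
python3 -m crank '[{"dp":[0.004,-0.016,0],"angular":[0,0,0]},{"dp":[0,0,0],"angular":[0,0,0]}]'|grep force; python3 t.py
python3 -m crank '[{"dp":[0.004,-0.016,0],"angular":[0,0,0]},{"dp":[0,0,0],"angular":[0,0,0]}]'|grep force; python3 t.py
```

```text
force: [-1.1, 9.4, 0.7]
gripper_force: 4.3
travel 0.1534 side -0.0006 push 9.37
force: [-0.0, 8.0, 0.9]
gripper_force: 4.2
travel 0.154 side -0.0006 push 7.72
force: [-0.6, 8.5, 0.9]
gripper_force: 4.5
travel 0.1543 side -0.0006 push 8.38
force: [-0.7, 10.4, 1.0]
gripper_force: 4.8
travel 0.1546 side -0.0006 push 10.3
```

```bash
python3 -m crank '[{"dp":[0.004,-0.016,0],"angular":[0,0,0]},{"dp":[0,0,0],"angular":[0,0,0]}]'|grep force; python3 t.py
python3 -m crank '[{"dp":[0.004,-0.016,0],"angular":[0,0,0]},{"dp":[0,0,0],"angular":[0,0,0]}]'|grep force; python3 t.py
python3 -m crank '[{"dp":[0.004,-0.016,0],"angular":[0,0,0]},{"dp":[0,0,0],"angular":[0,0,0]}]'|grep force; python3 t.py
```

```text
force: [-0.5, 9.5, 0.6]
gripper_force: 5.0
travel 0.1551 side -0.0006 push 9.33
force: [0.3, 10.1, 0.8]
gripper_force: 5.0
travel 0.1555 side -0.0006 push 9.74
force: [-0.2, 10.1, 0.9]
gripper_force: 5.1
travel 0.156 side -0.0006 push 9.8
```

```bash
python3 -m crank '[{"dp":[0.004,-0.016,0],"angular":[0,0,0]},{"dp":[0,0,0],"angular":[0,0,0]}]'|grep force; python3 t.py
python3 -m crank '[{"dp":[0.004,-0.016,0],"angular":[0,0,0]},{"dp":[0,0,0],"angular":[0,0,0]}]'|grep force; python3 t.py
python3 -m crank '[{"dp":[0.004,-0.016,0],"angular":[0,0,0]},{"dp":[0,0,0],"angular":[0,0,0]}]'|grep force; python3 t.py
```

```text
force: [-0.7, 10.9, 1.5]
gripper_force: 5.3
travel 0.1563 side -0.0006 push 10.8
force: [-0.7, 12.2, 0.6]
gripper_force: 5.7
travel 0.1566 side -0.0006 push 11.97
force: [-0.9, 12.0, 0.4]
gripper_force: 6.2
travel 0.1568 side -0.0006 push 11.83
```

```bash
python3 -m crank '[{"dp":[0.004,-0.016,0],"angular":[0,0,0]},{"dp":[0,0,0],"angular":[0,0,0]}]'|grep force; python3 t.py
python3 -m crank '[{"dp":[0.004,-0.016,0],"angular":[0,0,0]},{"dp":[0,0,0],"angular":[0,0,0]}]'|egrep 't:|force'; python3 t.py
```

```text
force: [-1.3, 12.9, 2.6]
gripper_force: 6.6
travel 0.157 side -0.0006 push 12.82
t: 23.9
tool_rot: [0.614, 0.789, 0.001, -0.002]
force: [-1.5, 14.1, 2.1]
gripper_force: 7.1
travel 0.1573 side -0.0006 push 14.02
```

The push force now climbs steeply, about 5 N/mm, which is the rubber stop. That puts the guard past the click, so I'll back off slowly and check that it holds.

```bash
python3 -m crank '[{"dp":[-0.008,0.032,0],"angular":[0,0,0]},{"dp":[-0.008,0.032,0],"angular":[0,0,0]},{"dp":[-0.008,0.032,0],"angular":[0,0,0]},{"dp":[-0.008,0.032,0],"angular":[0,0,0]},{"dp":[-0.008,0.032,0],"angular":[0,0,0]},{"dp":[-0.008,0.032,0],"angular":[0,0,0]},{"dp":[-0.008,0.032,0],"angular":[0,0,0]}]'|grep force; python3 t.py
python3 -m crank '[{"dp":[-0.03,0.12,0],"angular":[0,0,0]},{"dp":[-0.05,0.2,0],"angular":[0,0,0]},{"dp":[-0.06,0.25,0.1],"angular":[0,0,0]},{"dp":[-0.06,0.25,0.4],"angular":[0,0,0]},{"dp":[0,0,0.9],"angular":[0,0,0]},{"dp":[0,0,0.9],"angular":[0,0,0]},{"dp":[0,0,0.9],"angular":[0,0,0]},{"dp":[0,0,0],"angular":[0,0,0]},{"dp":[0,0,0],"angular":[0,0,0]}]'|grep -v rot
python3 - <<'E'
from h import *
d=snap('wrist');t=snap('top')
a=np.vstack([cv2.resize(d['image'],(373,280)),]);b=cv2.resize(t['image'][148:240,145:295],(427,262));b=cv2.copyMakeBorder(b,0,18,0,0,0)
cv2.imwrite('pics/end.png',np.hstack([a,b]))
v,u=np.mgrid[0:420,0:560]
for n,D in(('w',d),('t',t)):
    p=cv2.undistortPoints(np.stack([u.ravel(),v.ravel()],1)[:,None].astype(float),D['mtx'],D['dist'])[:,0];k=D['range_z'].ravel()
    X=np.c_[p*k[:,None],k]@D['pose'][:3,:3].T+D['pose'][:3,3]
    h=X[(k>0)&(np.hypot(X[:,0]-.553,X[:,1]-.04)<.05)&(abs(X[:,2]-.083)<.006)]
    if len(h)>10:
        c=np.array(cv2.minAreaRect(h[:,:2].astype(np.float32)*1000)[0])/1000;print(n,len(h),c,'travel',(c-[.5383,.0973])@[.2436,-.9699]+.085)
E
```

```text
force: [-0.9, 1.4, -0.3]
gripper_force: 0.6
travel 0.1535 side -0.0005 push 1.54
t: 25.5
tcp_pos: [0.5444, 0.0723, 0.1733]
force: [-0.1, -0.4, 0.2]
finger_gap: -0.0
gripper_force: 0.0
w 585 [0.55544543 0.03159632] travel 0.1529026315704727
t 120 [0.55386591 0.03030005] travel 0.15377510728515625
```

View pics/end.png

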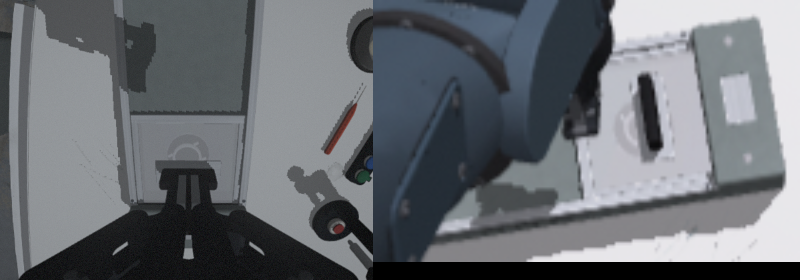

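The guard stays shut at a travel of about 0.153 with the arm clear. The ring shows through the plate at about (632,130), on the pad.

```bash
python3 -c "
from station import order;print(order.sign_off())"
```

```text
the job is handed in; nothing more can be done
None
```

The watch case lies flat near the middle of the pad and the guard is shut on its catch, holding at about 0.153 m travel after I let go. I've handed the job in; peak push was about 14 N, and sign-off gave no verdict.

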